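# Open the guard hood of the wheel test rig

### The job

Two bench test rigs stand on the table, each under a clear guard hood. A knobbly black rover wheel is mounted inside one of them and has to come off: lift that rig's hood by the bar handle on its front and swing it up and back past the point where its spring takes over, so that it stands fully open by itself. Leave the hood of the other rig, the one with the small stepped metal pulley inside, shut.

Things in the scene. Friction and masses are not known exactly. Their poses are not given: they have to be found in the camera images.
- wheel_hood (a joint): Angle (rad) of the clear box-shaped hood (140 x 140 x 80 mm, metal edging) of the rig holding the knobbly black rover wheel (72 mm across): 0 shut, 2.0 open at its stop. About 0.5 kg; spring and weight pull it shut below about 1.3 and open beyond: let go under 1.1 it falls shut, past 1.5 it swings on to its stop. Lifting takes 3 to 6 N at the handle.
- wheel_hood_handle (a point): Middle of its handle: round black bar 12 mm thick, 128 long, parallel to the hinge, on stays 58 mm either side. Shut, it is 150 mm above the table, 35 in front of the front panel, 31 above the top panel. It moves on a circle of radius 181 mm about the hinge, at 0.25 rad + joint value above level (top 286 mm). Axes turn with the hood: y along the bar; when shut x level to the rear, z up.
- wheel_hood_hinge (a point): Middle of that rig's hinge line at its rear, fixed, 105 mm above the table; y along the hinge, x level to the rear (away from the shut handle), z up; opening turns the hood about +y. The rig is bolted down, base plate 200 (x) by 180 mm, 15 thick, from 185 mm in front of the hinge to 15 behind. The spring is on the +y cheek.
- pulley_hood (a joint): Angle (rad) of the hood of the other rig, alike in all but its load: a small stepped metal pulley (60, 44, 28 mm across) instead of the wheel. 0 is shut; it stays shut.

How it is judged (in metres and radians):
At the end, for the whole second after the job is handed in: The hood of the rig with the rover wheel stands open at rest by itself, at more than 1.8 rad (its stop is at 2.0), and the other rig's hood is shut (below 0.1 rad) (value of joint wheel_hood above 1.8 rad and velocity of joint wheel_hood below 0.1 rad/s and value of joint pulley_hood below 0.1 rad); the robot touches nothing.
It fails at once if the other rig's hood is lifted by more than 0.25 rad (value of joint pulley_hood above 0.25 rad).
It also fails if it takes over 42 s, if anything falls off the work surface, if the arm or the gripper's body presses on something with over 40 N, if the wrist force passes 120 N, or if a joint passes its speed limit or range.

### The arm

A 6-joint arm with a two-finger parallel gripper is mounted at the origin on the work surface. World frame = base frame: x ahead of the robot, y to its left, z up, the work surface at z = 0. Lengths are in mm, angles in rad, forces in N, time in s.
With the tool pointing down it reaches from about 350 to 875 mm from the base axis. Payload 4.2 kg.
Tool frame: the origin (TCP) lies at the very end of the fingers, on their centre line; the grasp point (between the pads) lies 19 mm behind it; z points along the fingers, y is the line along which they close (so a half turn about z gives the same grasp; the last joint's range is limited). The gripper opens to 85 mm and grips with 20 to 120 N. Pads are 22 mm wide; open, the fingers measure 114 mm over their backs; the gripper's body (76 mm by 85 mm) begins 54 mm behind the grasp point. The pads swing forward as they close: fully open they stand 13 mm farther back than shut.
Start: joints at [1.405, 0.385, 0.008, 0, -1.194, -0.259], TCP at [257.553, 569.443, 231.312] pointing down, gripper open.
Joint ranges: [-3.14, 3.14], [-1.21, 2.06], [-1.07, 1.41], [-3.16, 2.05], [-2.99, -0.16], [-3.1, 3.1]. Speed limits (rad/s): [2.79, 2.79, 3.14, 3.14, 3.14, 3.14].

### API

Orientations are given as a unit quaternion [w, x, y, z].
In Python, from rig import env gives the robot as it stands. The module is installed in compiled form; this text tells all that it offers.
- The arm moves only by the shell command python3 -m jog 'ROWS' [OPENING]. ROWS is JSON, a list of rows, each a list of 4 numbers: the shift along the tool's x, y, z in m, then the turn about the tool's z in degrees. A call has 1 to 10 rows; each row shifts and turns the commanded pose from where the row before left it, along the tool's axes as they then stand; what a row does not reach is not made up. A row lasts 1/8 s, in which the tool goes at most 62.5 mm and 10.7 degrees, less where a joint would pass 70% of its speed; a pose out of reach is approached as far as the arm can. A call with a gripper value outside its range is refused whole. OPENING is the closure, from 0 (fully open) to 1 (shut), set as the call begins (- or left out, the last holds). The fingers move at their own pace and stop on an object; the grip force is fixed at half the most. Time passes only in rows, so rows that do not move let the fingers close. It gives the time, the measured TCP pose, the force, the opening and the grip force at its end, in the units of the state.
- env.observe(): the state, without advancing time (a new reading comes with each control period).
- env.get_image(name): name is "scene" or "side" or "wrist"; returns the picture (480x640x3 uint8, red, green, blue); there is no depth.
- env.camera_info(name): a dict with "fx", "fy", "cx", "cy" (pixels), "rvec" (rotation vector, rad) and "tvec" (3), from world to camera coordinates, as OpenCV has them. Camera axes: x right, y down, z forward; pixel columns grow to the right and rows downward; lengths in mm; the calibration is good to about 2 mm. A picture is of the moment at which its call begins: read the wrist's pose just before it. camera_info takes no time and is no camera call; for the wrist camera it gives the pose at the moment of the call.
- env.job_done(): hands the job in; it is judged then, once.
The state is a dict: "t": time; "joints": joint angles; "joint_vel": joint speeds; "effort": joint torques, N m; "tool_pos": TCP position; "tcp_rot": TCP orientation; "contact_force": force on the tool from outside, world axes, zero at the start; "ft_torque": the same for the moment, N m; "gripper_width": finger opening in mm; "grip_force": force on a finger pad.
Only numpy, scipy, OpenCV 4.12 (cv2) and the standard library are available. Lean on these libraries where they do the work, as an engineer would, in place of code of your own. Each camera call takes 0.05 s, during which the arm holds its last target. There are 200 camera calls.

## Working session

There is one attempt and no reset: what is moved stays moved. The work goes in short steps, Python scripts to look and compute and a shell command to move; the robot and the scene stay as the last step left them, time stands still between calls to the robot, and variables do not carry over. Pictures are saved under pics/ and viewed, at most 10 in all, crops included, and the job is handed in when it is done.

```bash
mkdir -p pics
python3 - <<'E'
from rig import env
import cv2
for n in("scene","side"):
    cv2.imwrite(f"pics/{n}0.png",env.get_image(n)[:,:,::-1]); print(n,env.camera_info(n))
s=env.observe();print(s)
E
```

```text
scene {'fx': 468.9516853321481, 'fy': 468.9516853321481, 'cx': 318.47983530546185, 'cy': 237.20286941597897, 'rvec': array([ 2.31971981,  0.61935394, -0.23837578]), 'tvec': array([-429.6636033 ,  -85.99733439, 1066.97675574])}
side {'fx': 530.7037526570937, 'fy': 530.7037526570937, 'cx': 313.1490773467475, 'cy': 227.81537118883386, 'rvec': array([ 2.35149159, -0.45719236,  0.16062577]), 'tvec': array([-471.46850315,  255.20487654,  797.69691121])}
{'t': 0.1, 'joints': array([ 1.40463277e+00,  3.85509775e-01,  6.74035501e-03, -4.22712181e-04,
       -1.19398095e+00, -2.58575547e-01]), 'joint_vel': array([ 0.00019604, -0.00108918,  0.00423633,  0.00262438, -0.00131675,
        0.00054399]), 'effort': array([-3.98309294e-04, -3.93319452e+01,  1.88929170e+01,  4.19790521e+00,
       -2.55088926e-03,  3.40134960e-06]), 'tool_pos': array([257.33828522, 568.98970261, 230.30594186]), 'tcp_rot': array([ 9.85053765e-04,  9.77517292e-01, -2.10852913e-01, -1.51113604e-04]), 'contact_force': array([ 0.29159164, -0.18452194,  1.04077065]), 'ft_torque': array([ 0.016408  ,  0.01446667, -0.0029446 ]), 'grip_force': 0.0, 'gripper_width': 85.31985468790961}
```

View pics/scene0.png

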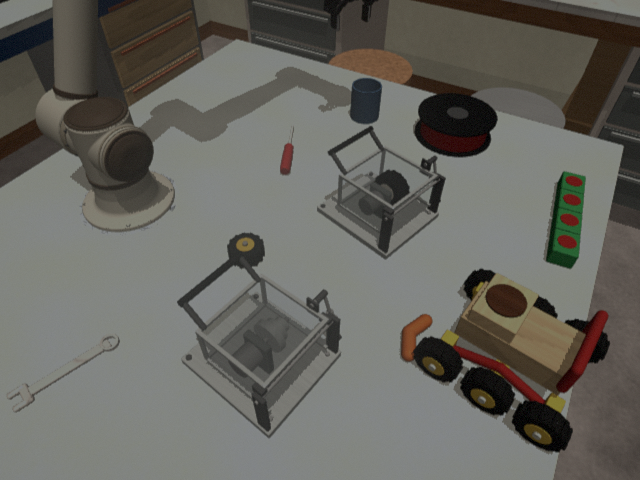

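View pics/side0.png

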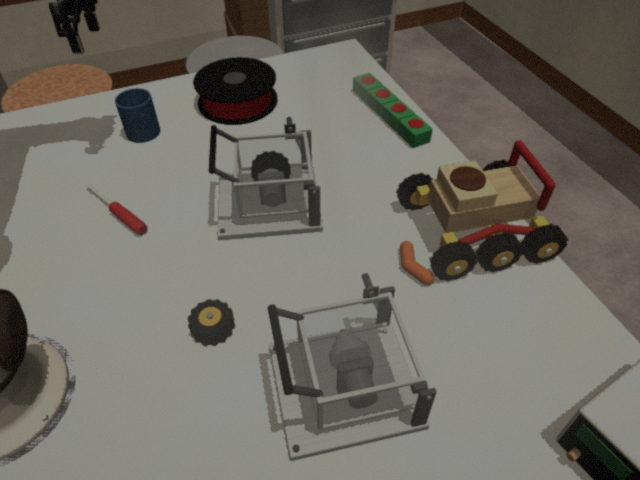

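The rig holding the black knobbly wheel is the far one: about (380,190) in scene and (268,185) in side. Its bar runs from (332,155) to (371,131) in scene. The near rig holds the pulley. I'll enlarge the far rig.

Run:
```python
import cv2,numpy as np
a=cv2.imread("pics/scene0.png")[115:265,310:450];b=cv2.imread("pics/side0.png")[110:260,200:340]
c=np.hstack([cv2.resize(i,None,fx=2.8,fy=4,interpolation=cv2.INTER_CUBIC) if 0 else cv2.resize(i,None,fx=2.8,fy=2.8,interpolation=cv2.INTER_CUBIC) for i in(a,b)])
cv2.imwrite("pics/crop1.png",cv2.convertScaleAbs(c,alpha=1.4))
```

```text
(no output)
```

View pics/crop1.png

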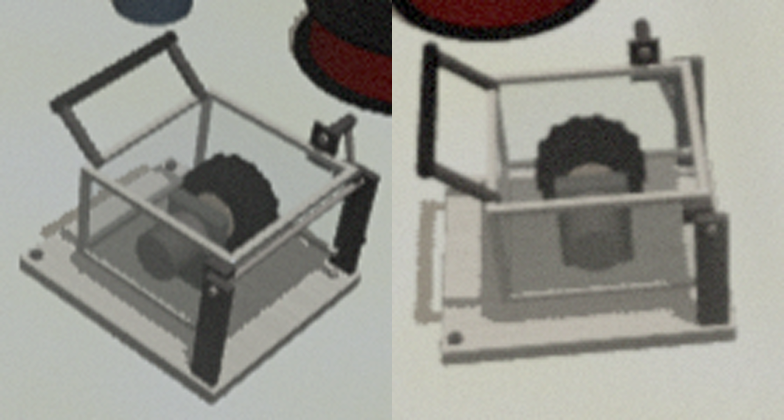

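The crop shows the bar ends at scene (330.4,152.5) and (371.1,128.6), side (212.5,171.4) and (213.9,127.1). The base plate corners are also clear. I'll fit the rig pose (x, y, yaw) to these.

```bash
cat > h.py <<'E'
from rig import env
import numpy as np,cv2
from scipy.spatial.transform import Rotation as R
from scipy.optimize import least_squares
def proj(n,P):
    c=env.camera_info(n);K=np.array([[c["fx"],0,c["cx"]],[0,c["fy"],c["cy"]],[0,0,1]])
    return cv2.projectPoints(np.array(P,float).reshape(-1,1,3),c["rvec"],c["tvec"],K,None)[0][:,0]
def ray(n,uv,z):
    c=env.camera_info(n);M=cv2.Rodrigues(c["rvec"])[0];o=-M.T@c["tvec"]
    d=M.T@[(uv[0]-c["cx"])/c["fx"],(uv[1]-c["cy"])/c["fy"],1];return o+d*(z-o[2])/d[2]
E
python3 - <<'E'
from h import *
for n,u,z in [("scene",(330.4,152.5),150),("scene",(371.1,128.6),150),("side",(212.5,171.4),150),("side",(213.9,127.1),150),
 ("scene",(317.9,207.1),15),("scene",(385.7,256),15),("scene",(437.9,213.9),15),("side",(218.9,236),15),("side",(322.5,227),15)]:
    print(n,u,ray(n,u,z).round(1))
s=env.observe();print(R.from_quat(s["tcp_rot"],scalar_first=True).as_matrix().round(3))
E
```

```text
scene (330.4, 152.5) [404.4 205.1 150. ]
scene (371.1, 128.6) [439.  322.8 150. ]
side (212.5, 171.4) [403.7 203.7 150. ]
side (213.9, 127.1) [437.9 327.4 150. ]
scene (317.9, 207.1) [391.2 178.7  15. ]
scene (385.7, 256) [578.9 123.   15. ]
scene (437.9, 213.9) [627.3 290.6  15. ]
side (218.9, 236) [388.7 179.5  15. ]
side (322.5, 227) [577.1 126.7  15. ]
[[ 0.911 -0.412 -0.001]
 [-0.412 -0.911 -0.002]
 [ 0.     0.002 -1.   ]]
```

The fit is consistent. Bar mid is at (421,265,150), rig x is (0.961,-0.277), and the hinge is at about (590,216,105). I'll turn the tool by +81.8° so the fingers close across the bar.

```bash
python3 -m jog '[[0,0,0,10.3],[0,0,0,10.3],[0,0,0,10.3],[0,0,0,10.3],[0,0,0,10.2],[0,0,0,10.2],[0,0,0,10.2],[0,0,0,10],[0,0,0,0]]' 0.4
cat >> h.py <<'E'
X=np.array([.961,-.277,0]);Y=np.array([.277,.961,0]);H=np.array([421.3,264.8,150]);HG=H+175.4*X;HG[2]=105
def to(P):
    s=env.observe();M=R.from_quat(s["tcp_rot"],scalar_first=True).as_matrix()
    d=np.array(P)-s["tool_pos"];print("pos",s["tool_pos"].round(1),"tool-axis delta mm",(M.T@d).round(1),"yaw err deg",np.degrees(np.arctan2(-X[1]*M[0,1]+X[0]*M[1,1],-(M[:,1]@-X)) ).round(2),"w",round(s["gripper_width"],1),"F",s["contact_force"].round(1),"grip",s["grip_force"],"t",s["t"],s["joints"].round(2))
E
python3 -c "
from h import *
to([421.3,264.8,190])"
```

```text
t: 1.23
tool_pos: [257.5, 569.2, 230.8]
tcp_rot: [-0.0, -0.602, 0.799, -0.0]
contact_force: [-0.6, 0.0, -0.5]
gripper_width: 51.1
grip_force: 0.0
pos [257.5 569.2 230.8] tool-axis delta mm [ 247.3 -241.5   41. ] yaw err deg -179.95 w 51.1 F [-0.6  0.  -0.5] grip 0.0 t 1.225 [ 1.4   0.39  0.01 -0.   -1.19 -1.68]
```

```bash
python3 -m jog '[[0.031,-0.03,0,0],[0.031,-0.03,0,0],[0.031,-0.03,0,0],[0.031,-0.03,0,0],[0.031,-0.03,0,0],[0.031,-0.03,0,0],[0.031,-0.03,0,0],[0.030,-0.0315,0,0],[0,0,0.04,0],[0,0,0,0]]' >/dev/null
python3 -c "
from h import *
to([421.3,264.8,131])
cv2.imwrite('pics/side1.png',env.get_image('side')[:,:,::-1][60:260,140:360].repeat(3,0).repeat(3,1))"
```

```text
pos [419.5 263.  188.9] tool-axis delta mm [-2.6 -1.4 57.9] yaw err deg 179.99 w 51.0 F [-1.5 -0.3  0.1] grip 0.0 t 2.475 [ 0.89  0.21 -0.36 -0.   -1.01 -1.17]
```

View pics/side1.png

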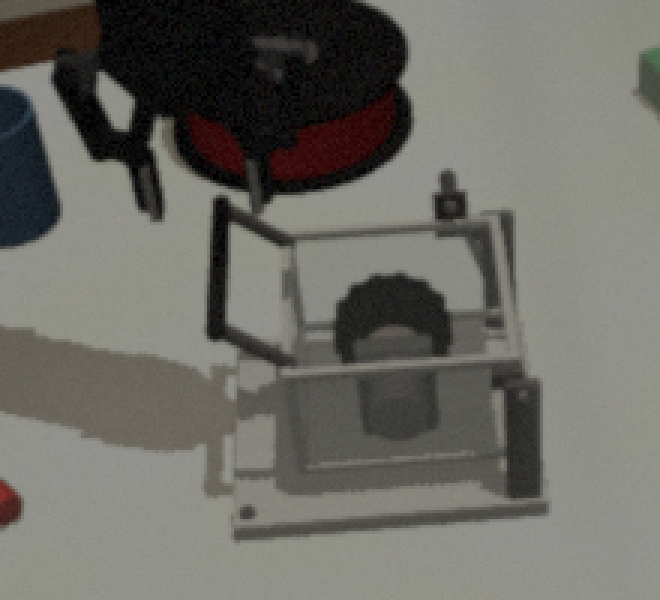

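```bash
python3 -c "
from h import *
print(proj('side',[[419.5,263,189],[419.5,263,197],H]), ray('side',(208,131),195))"
```

```text
[[209.47259444 131.62131721]
 [208.74959057 127.87268495]
 [213.59419826 148.42114259]] [416.46198144 257.4556278  195.        ]
```

The fingertips in the picture straddle the bar line as expected, around (208,131), and match the calibration. I'll descend and close.

```bash
python3 -m jog '[[-0.0025,-0.0015,0.02,0],[0,0,0.02,0],[0,0,0.017,0],[0,0,0,0],[0,0,0,0]]' ; python3 -m jog '[[0,0,0,0],[0,0,0,0],[0,0,0,0],[0,0,0,0],[0,0,0,0],[0,0,0,0]]' 1
python3 -c "
from h import *
to([421.3,264.8,131])
cv2.imwrite('pics/side2.png',env.get_image('side')[:,:,::-1][60:260,140:360].repeat(3,0).repeat(3,1))"
```

```text
t: 3.15
tool_pos: [423.7, 268.2, 135.8]
tcp_rot: [0.001, -0.602, 0.799, 0.0]
contact_force: [1.0, 0.8, -0.0]
gripper_width: 51.3
grip_force: 0.0
t: 3.9
tool_pos: [420.5, 268.1, 135.2]
tcp_rot: [-0.001, -0.601, 0.799, 0.002]
contact_force: [-13.3, 5.7, 9.8]
gripper_width: 10.0
grip_force: 58.5
pos [420.5 268.1 135.2] tool-axis delta mm [ 2.9 -1.7  4.2] yaw err deg 179.93 w 10.0 F [-13.3   5.7   9.8] grip 58.51547956466675 t 3.9 [ 0.89  0.27 -0.43 -0.01 -0.87 -1.17]
```

View pics/side2.png

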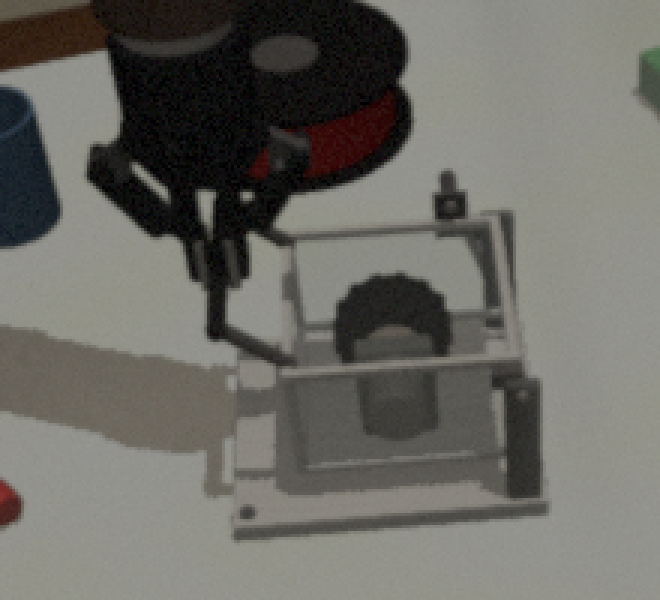

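The bar is gripped at mid: width 10 mm, 58 N. Next I'll work out the arc increments.

```bash
python3 -c "
import numpy as np
t=np.arange(0,2.01,.1);p=np.c_[-np.cos(t+.25),np.sin(t+.25)]*.181
print((-np.diff(p,axis=0)).round(4).tolist())"
```

```text
[[-0.0053, -0.0173], [-0.007, -0.0167], [-0.0087, -0.0159], [-0.0102, -0.0149], [-0.0117, -0.0138], [-0.013, -0.0126], [-0.0142, -0.0112], [-0.0152, -0.0098], [-0.0161, -0.0082], [-0.0169, -0.0066], [-0.0174, -0.0048], [-0.0178, -0.0031], [-0.018, -0.0013], [-0.0181, 0.0005], [-0.0179, 0.0023], [-0.0176, 0.0041], [-0.0171, 0.0058], [-0.0165, 0.0075], [-0.0156, 0.0091], [-0.0146, 0.0106]]
```

```bash
python3 -m jog '[[0,-0.0023,-0.0173,0],[0,-0.007,-0.0167,0],[0,-0.0087,-0.0159,0],[0,-0.0102,-0.0149,0],[0,-0.0117,-0.0138,0],[0,0,0,0],[0,0,0,0]]'
cat >> h.py <<'E'
def arc():
    s=env.observe();d=s["tool_pos"]+[0,0,19]-HG
    a=np.array([d@X,d@Y,d[2]]);print("rig xyz",a.round(1),"r",np.hypot(a[0],a[2]).round(1),"theta",(np.arctan2(a[2],-a[0])-.25).round(3),"F rig",[round(float(s["contact_force"]@v),1) for v in(X,Y,np.array([0,0,1]))],"T",s["ft_torque"].round(2),"w",s["gripper_width"],s["grip_force"],s["joints"].round(2))
E
python3 -c "
from h import *
arc()"
```

```text
t: 4.82
tool_pos: [459.2, 257.1, 213.5]
tcp_rot: [-0.001, -0.601, 0.799, 0.002]
contact_force: [-10.5, 4.9, 4.7]
gripper_width: 9.7
grip_force: 59.0
rig xyz [-136.9    3.1  127.5] r 187.0 theta 0.5 F rig [-11.5, 1.8, 4.7] T [1.51 2.79 0.03] w 9.678942912244533 59.04152512550354 [ 0.82  0.23 -0.26 -0.   -1.08 -1.1 ]
```

```bash
python3 -m jog '[[0,-0.011,-0.0126,0],[0,-0.0132,-0.0112,0],[0,-0.0152,-0.0098,0],[0,-0.0161,-0.0082,0],[0,-0.0169,-0.0066,0],[0,0,0,0],[0,0,0,0]]'
python3 -c "
from h import *
arc()"
```

```text
t: 5.7
tool_pos: [530.9, 236.7, 265.1]
tcp_rot: [0.002, -0.601, 0.799, 0.0]
contact_force: [-7.1, 3.2, 10.8]
gripper_width: 9.5
grip_force: 62.1
rig xyz [-62.3   3.4 179.1] r 189.6 theta 0.986 F rig [-7.7, 1.2, 10.8] T [0.72 2.06 0.08] w 9.544276449724306 62.1138721704483 [ 0.7   0.29 -0.05 -0.   -1.23 -0.98]
```

```bash
python3 -c "
from h import *
cv2.imwrite('pics/side3.png',env.get_image('side')[:,:,::-1][20:220,160:380].repeat(3,0).repeat(3,1))"
```

```text
(no output)
```

View pics/side3.png

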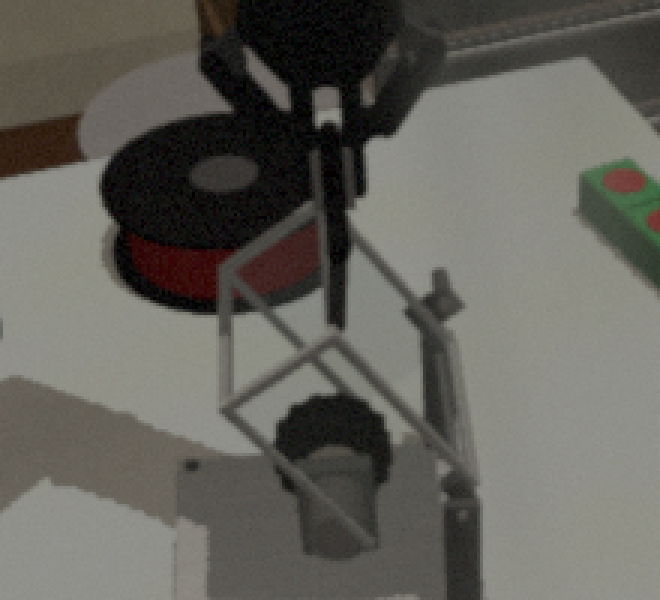

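The hood is up at about 1 rad with the bar still gripped. Continuing over the top.

```bash
python3 -m jog '[[0,-0.0174,-0.0045,0],[0,-0.0178,-0.003,0],[0,-0.018,-0.0013,0],[0,-0.0181,0.0005,0],[0,-0.0179,0.002,0],[0,0,0,0]]'
python3 -c "
from h import *
arc()"
```

```text
t: 6.5
tool_pos: [619.4, 211.5, 269.4]
tcp_rot: [0.003, -0.601, 0.799, -0.001]
contact_force: [2.6, 3.0, 4.8]
gripper_width: 9.7
grip_force: 66.4
rig xyz [ 29.7   3.6 183.4] r 185.8 theta 1.481 F rig [1.7, 3.7, 4.8] T [ 0.52 -0.81  0.08] w 9.734456134777322 66.38343214988708 [ 0.58  0.41  0.14  0.   -1.3  -0.86]
```

```bash
python3 -m jog '[[0,-0.0176,0.0041,0],[0,-0.0171,0.0058,0],[0,-0.0165,0.0075,0],[0,-0.0156,0.0091,0],[0,-0.006,0.004,0],[0,0,0,0],[0,0,0,0]]'
python3 -c "
from h import *
arc()
cv2.imwrite('pics/side4.png',env.get_image('side')[:,:,::-1][0:200,180:400].repeat(3,0).repeat(3,1))"
```

```text
t: 7.38
tool_pos: [688.7, 191.7, 237.1]
tcp_rot: [0.002, -0.601, 0.799, -0.0]
contact_force: [4.4, 3.6, 3.5]
gripper_width: 9.5
grip_force: 69.9
rig xyz [101.8   3.8 151.1] r 182.2 theta 1.913 F rig [3.2, 4.7, 3.5] T [ 1.11 -1.16  0.09] w 9.534954662593975 69.85079169273376 [ 0.5   0.54  0.27  0.   -1.3  -0.78]
```

View pics/side4.png

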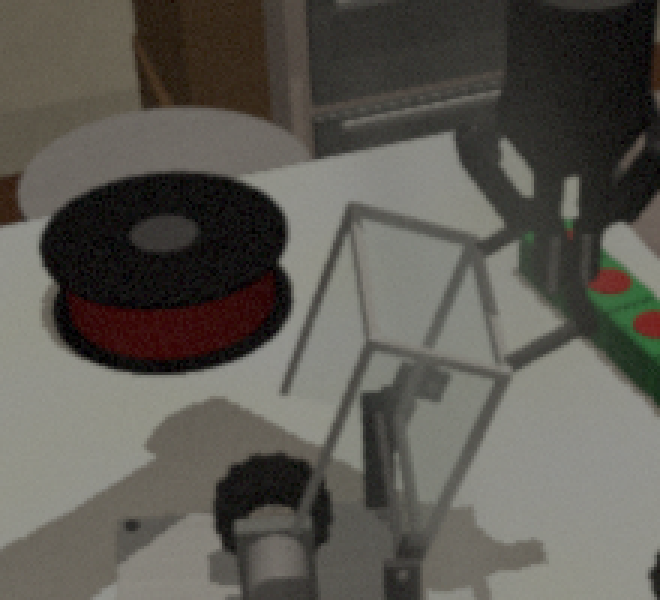

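The hood is at about 1.9 rad and past centre, with the bar at about (575,320) in the crop. I'll open partway, follow it rearward a little, then rise.

```bash
python3 -m jog '[[0,0,0,0],[0,0,0,0],[0,-0.008,0,0],[0,0,0,0],[0,0,0,0]]' 0.5; python3 -m jog '[[0,0,-0.02,0],[0,0,-0.03,0],[0,0,-0.03,0],[0,0,-0.03,0],[0,0,-0.03,0],[0,0,0,0],[0,0,0,0],[0,0,0,0]]'
python3 -c "
from h import *
arc()
cv2.imwrite('pics/side5.png',env.get_image('side')[:,:,::-1])"
```

```text
t: 8.05
tool_pos: [694.1, 188.4, 236.9]
tcp_rot: [-0.0, -0.601, 0.799, 0.0]
contact_force: [-0.5, -0.1, 0.6]
gripper_width: 42.2
grip_force: 0.0
t: 9.05
tool_pos: [693.8, 188.5, 375.3]
tcp_rot: [-0.001, -0.601, 0.799, 0.0]
contact_force: [0.9, 0.1, -0.8]
gripper_width: 42.6
grip_force: 0.0
rig xyz [107.5   2.2 289.3] r 308.7 theta 1.677 F rig [0.8, 0.3, -0.8] T [-0.03 -0.01  0.02] w 42.567635102956245 0.0 [ 0.49  0.52  0.57 -0.   -1.63 -0.77]
```

View pics/side5.png

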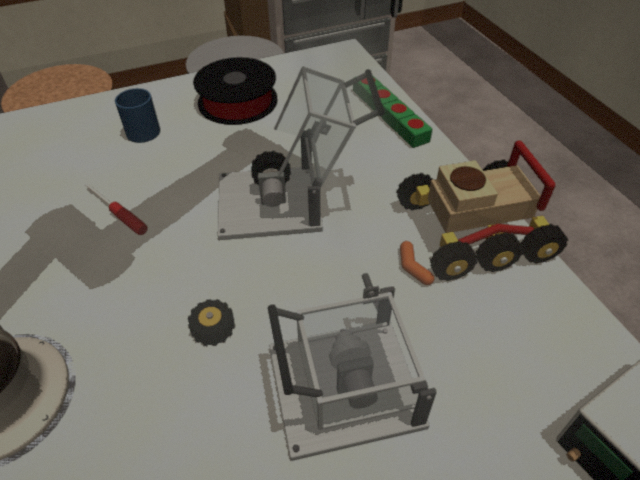

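The wheel hood stands open by itself, with its bar ends at about (371,72) and (383,115). The pulley hood is shut and the gripper is clear. I'll check the angle against those pixels and hand in.

```bash
python3 -c "
from h import *
for t in(1.8,2.0):
    c=HG-181*np.cos(t+.25)*X+[0,0,181*np.sin(t+.25)];print(t,proj('side',[c-64*Y,c+64*Y]).round(1).tolist())
print(env.job_done())"
```

```text
1.8 [[364.7, 104.2], [352.8, 62.9]]
2.0 [[382.5, 113.3], [369.1, 71.9]]
the job is handed in; nothing more can be done
None
```

The rover-wheel rig's hood stands open by itself at its 2.0 rad stop, judged from where its handle sits in the side camera picture. The pulley rig's hood was left shut, the gripper is clear of both rigs, and I handed the job in at about 9 s; the hand-in returned no verdict.

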